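# Refit the valve plate and offer up the cylinder head of an airbrush compressor

### The job

The pump of our airbrush compressor is open for service: set the valve plate flat on top of the cylinder, fully home over the two dowels, and let go of it. Then take the finned cylinder head and finish while still holding it in the gripper, level and hovering about 15 mm above the valve plate without touching it, its four bolt holes lined up over the threaded holes in the cylinder and its brass hose tail pointing away from the motor, so that I can slip in the gasket and start the bolts. Leave the paint jar, spanner, bolt dish and brush jar where they are.

Things in the scene. Friction and masses are not known exactly. Their poses are not given: they have to be found in the camera images.
- compressor: Airbrush compressor, fixed: a foot plate, on it an aluminium crankcase with a short finned cylinder standing on top, beside it a grey lying motor, 90 mm thick. Origin: on the work surface under the cylinder's axis; z up, y across. The motor lies on the -x side (foot plate 120 mm wide, x = -245 to +45 mm; crankcase to +53 mm). All but the cylinder's top face (the deck) is under 133 mm high.
- deck (a point): Centre of the deck, the cylinder's flat top face, 140 mm above the work surface, 80 mm (x) by 64 mm (y); axes as the compressor's. It has a 36 mm bore, four threaded holes 5 mm across at x = +-30, y = +-22 mm, and two fixed steel dowels at x = +-30, y = 0, 6 mm across, 7 mm high with tapered tips.
- thread_a (a point): Mouth of the threaded hole at x = +30, y = +22 mm of the deck centre, in the plane of the deck.
- thread_b (a point): Mouth of the threaded hole diagonally opposite, at x = -30, y = -22 mm of the deck centre.
- valve_plate: Valve plate, loose, lying flat, 0.12 to 0.24 kg: steel, 80 (x) x 64 (y) x 8 mm. A dark valve cage stands on its middle, 30 mm (x) by 16 mm (y), top 20 mm above the underside: grip it across y. Dowel holes 8 mm across at x = +-30, y = 0; bolt holes 7 mm at x = +-30, y = +-22 mm. Same either way round. Origin: centre of underside, z up.
- head: Cylinder head, loose, on its flange, 0.2 to 0.4 kg, aluminium: flange 80 (x) x 64 (y) x 8 mm, bolt holes 7 mm across at x = +-30, y = +-22 mm; on it a finned body 50 (x) x 36 (y) mm, flat-sided, to 40 mm high: grip it across y. Brass hose tail on +x, to x = +49 mm, 16 mm up. Underside hollowed 42 x 24 mm, 16 mm deep, to clear the valve cage. Origin: centre of underside, z up.
- bolt_a (a point): Underside of the head's bolt hole at x = +30, y = +22 mm; belongs over thread_a.
- bolt_b (a point): Underside of the head's bolt hole diagonally opposite, at x = -30, y = -22 mm; belongs over thread_b.
- paint_jar: Bystander: closed paint jar, 66 mm across, 75 mm high. Origin: centre of its underside.
- spanner: Bystander: steel spanner 160 mm long, lying flat along its own x.
- bolt_dish: Bystander: shallow tin dish with the four bolts, 90 mm across, 18 mm high. Origin: centre of its underside.
- brush_jar: Bystander: glass jar 70 mm across, 100 mm high, with brushes and pencils standing to about 230 mm. Origin: centre of its underside.
There are look-alikes about, which are no part of the job. Several things have the shape of the head; the one meant has the colours described above. What is shaped like the valve_plate but red is not meant.

How it is judged:
By the outcome, as a careful person would: the job done as asked, in the order asked, and still so for the second after the job is handed in, while the arm keeps its last pose, push and grip.
It also fails if it takes over 58 s, if anything falls off the work surface, if the arm or the gripper's body presses on something with over 40 N, if the wrist force passes 120 N, or if a joint passes its speed limit or range.

### The arm

A 7-joint arm with a two-finger parallel gripper is mounted at the origin on the work surface. World frame = base frame: x ahead of the robot, y to its left, z up, the work surface at z = 0. Lengths are in m, angles in rad, forces in N, time in s.
With the tool pointing down it reaches from about 0.35 to 0.9 m from the base axis. Payload 8.1 kg.
Tool frame: the origin (TCP) lies at the very end of the fingers, on their centre line; the grasp point (between the pads) lies 19 mm behind it; z points along the fingers, y is the line along which they close (so a half turn about z gives the same grasp; the last joint's range is limited). The gripper opens to 92 mm and grips with 3 to 60 N. Pads are 19 mm wide; open, the fingers measure 130 mm over their backs; the gripper's body (75 mm by 190 mm) begins 47 mm behind the grasp point.
Start: joints at [1.194, 0.434, 0.025, 1.573, -0.012, 1.134, -0.075], TCP at [0.169, -0.602, 0.202] pointing down, gripper open.
Joint ranges: [-2.62, 2.62], [-0.44, 2.09], [-1.27, 1.32], [0.08, 2.57], [-1.32, 4.46], [0.12, 2], [-2.74, 2.74]. Speed limits (rad/s): [2.22, 2.22, 3.01, 3.01, 3.14, 3.14, 3.14].

### API

Orientations are given as a rotation vector (axis times angle).
In Python, from cell import arm gives the robot as it stands.
- The arm moves only by the tool jog_arm, never from a script. Its argument "rows" is a list of rows, each a list of 3 entries, a list of its own where there are three numbers: the shift along the world's x, y, z in cm, then the turn, a rotation vector about the world's x, y, z in degrees, then the opening, from 0 (shut) to 1 (fully open). A call has 1 to 8 rows; each row is the pose to reach, as a shift and turn from the pose commanded when the call began; what a row does not reach only later rows make up. A row lasts 1/8 s, in which the tool goes at most 62.5 mm and 10.7 degrees, less where a joint would pass 70% of its speed; a pose out of reach is approached as far as the arm can. A call with a gripper value outside its range is refused whole. The fingers move at their own pace and stop on an object; "newtons" is the grip in N (left out, the last holds). Time passes only in rows, so rows that repeat a pose let the fingers close. It gives the time, the measured TCP pose, the force, the opening and the grip force at its end, in the units of the state.
- arm.observe(): the state, without advancing time (a new reading comes with each control period).
- arm.get_image(name): name is "scene" or "side" or "wrist"; returns a dict with "img" (480x640x3 uint8, red, green, blue), "depth" (480x640 float32, m along the optical axis (not along the pixel's ray), 0 where there is no reading), "fx", "fy", "cx", "cy" (pixels), "rvec" (rotation vector, rad) and "tvec" (3), from world to camera coordinates, as OpenCV has them; the wrist camera has in their place "mount" (4x4, takes a point from camera to tool coordinates, whose origin is the TCP and whose axes are the flange's). Camera axes: x right, y down, z forward; pixel columns grow to the right and rows downward; lengths in m; the calibration is good to about 2 mm. A picture is of the moment at which its call begins: read the wrist's pose just before it.
- arm.sign_off(): hands the job in; it is judged then, once.
The state is a dict: "clock": time; "joints": joint angles; "dq": joint speeds; "joint_efforts": joint torques, N m; "position": TCP position; "ee_rot": TCP orientation; "force": force on the tool from outside, world axes, zero at the start; "ft_torque": the same for the moment, N m; "width": opening from 0.0 (shut) to 1.0 (fully open); "gripper_force": force on a finger pad.
Only numpy, scipy, OpenCV 4.12 (cv2) and the standard library are available. Lean on these libraries where they do the work, as an engineer would, in place of code of your own. Each camera call takes 0.05 s, during which the arm holds its last target. There are 200 camera calls.

## Working session

There is one attempt and no reset: what is moved stays moved. The work goes in short steps, Python scripts to look and compute and a tool call to move; the robot and the scene stay as the last step left them, time stands still between calls to the robot, and variables do not carry over. Pictures are saved under pics/ and viewed, at most 10 in all, crops included, and the job is handed in when it is done.

Besides the shell and the picture viewer there is one more tool, called by a JSON object that holds its "op" and its "data", one argument or row to a line. jog_arm: Moves the arm, as the interface text tells. Its arguments: {"type":"object","properties":{"rows":{"type":"array","items":{"type":"array"}},"newtons":{"type":"number"}},"required":["rows"]}

```bash
mkdir -p pics; ls; cat > h.py <<'E'
import numpy as np, cv2, pickle
from scipy.spatial.transform import Rotation as R
from cell import arm
def grab(name):
    s=arm.observe(); d=arm.get_image(name)
    if 'mount' in d:
        T=np.eye(4); T[:3,:3]=R.from_rotvec(s['ee_rot']).as_matrix(); T[:3,3]=s['position']
        d['M']=T@np.array(d['mount'])
    else:
        r=R.from_rotvec(np.ravel(d['rvec'])).as_matrix(); M=np.eye(4); M[:3,:3]=r.T; M[:3,3]=-r.T@np.ravel(d['tvec']); d['M']=M
    return d
def save(d,f): cv2.imwrite('pics/'+f+'.png',d['img'][:,:,::-1]); pickle.dump(d,open(f+'.pkl','wb'))
def load(f): return pickle.load(open(f+'.pkl','rb'))
def ray(d,uv,z):
    uv=np.atleast_2d(uv).astype(float)
    v=np.c_[(uv[:,0]-d['cx'])/d['fx'],(uv[:,1]-d['cy'])/d['fy'],np.ones(len(uv))]@d['M'][:3,:3].T
    o=d['M'][:3,3]; return o+v*((z-o[2])/v[:,2])[:,None]
def cloud(d):
    v,u=np.mgrid[:480,:640]; z=d['depth']
    P=np.stack([(u-d['cx'])/d['fx']*z,(v-d['cy'])/d['fy']*z,z],-1)@d['M'][:3,:3].T+d['M'][:3,3]
    P[z<=0]=np.nan; return P
E
python3 - <<'E'
from h import *
for n in ['scene','side','wrist']:
    d=grab(n); save(d,n+'0'); print(n,d['M'].round(3).tolist(),d['fx'],(d['depth']>0).mean())
print(arm.observe())
E
```

```text
pics
scene [[0.669, 0.618, -0.413, 1.033], [0.743, -0.556, 0.372, -0.591], [0.001, -0.556, -0.831, 1.135], [0.0, 0.0, 0.0, 1.0]] 570.0755606711427 0.995966796875
side [[-0.859, -0.369, 0.355, 0.224], [-0.512, 0.609, -0.606, 0.441], [0.007, -0.702, -0.712, 0.765], [0.0, 0.0, 0.0, 1.0]] 462.47568676077174 0.9961783854166667
wrist [[0.27, -0.929, -0.254, 0.238], [-0.963, -0.261, -0.069, -0.582], [-0.002, 0.263, -0.965, 0.385], [0.0, 0.0, 0.0, 1.0]] 401.95342595531775 0.9960709635416667
{'clock': 0.15, 'joints': array([ 1.19441242,  0.43505496,  0.02500714,  1.57389594, -0.01160903,
        1.13398926, -0.07506625]), 'dq': array([-0.00051584, -0.00158771,  0.00011405, -0.00137629,  0.00041077,
        0.00054448, -0.00109996]), 'joint_efforts': array([ 2.62206755e-03, -6.68259716e+01,  9.86113921e-01, -3.14689922e+01,
       -6.04726095e-02,  3.92946729e-02,  1.62971974e-04]), 'position': array([ 0.16880741, -0.60133483,  0.20092756]), 'ee_rot': array([-3.11105872e+00, -4.28450256e-01,  4.36199808e-04]), 'force': array([-0.52605361,  0.49718854,  0.21462673]), 'ft_torque': array([-0.00256689,  0.03754568,  0.02571963]), 'gripper_force': 0.0, 'width': 1.0045372291537455}
```

View pics/scene0.png

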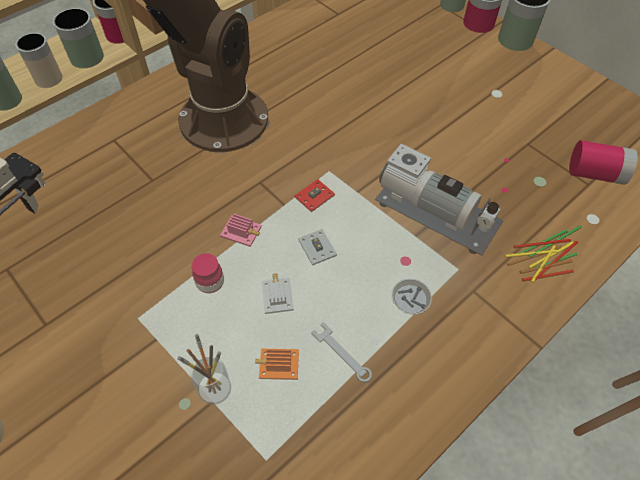

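View pics/side0.png

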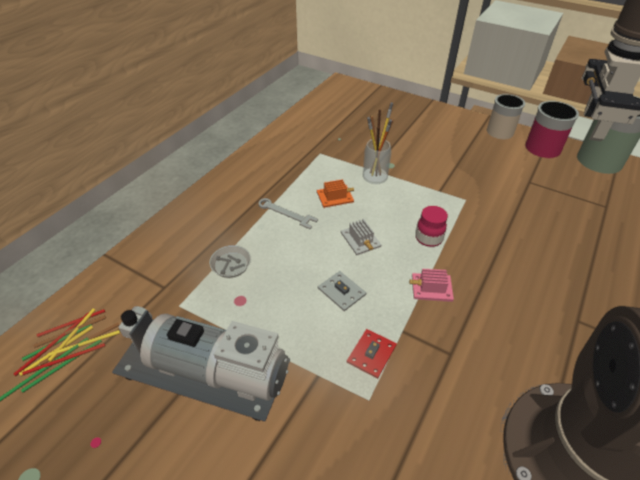

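Scene picture. Head shapes: pink (240,230), orange (279,363) and aluminium with brass tail (277,295); the aluminium one is meant. Plate shapes: red (315,194) and grey steel (317,246); the grey one is meant. Deck at (408,160). The side view agrees: head (361,238), plate (342,290), deck (247,343).

```bash
cat > m.py <<'E'
from h import *
def rect(P,c,r,lo,hi):
    m=(P[...,2]>lo)&(P[...,2]<hi)&(np.hypot(P[...,0]-c[0],P[...,1]-c[1])<r)
    q=P[m]; b=cv2.minAreaRect((q[:,:2]*1000).astype(np.float32)); return b,len(q),np.median(q[:,2]),q
if __name__=='__main__':
    for n,px in [('scene0',dict(plate=(317,246),head=(277,295),deck=(408,160))),('side0',dict(plate=(342,290),head=(361,238),deck=(247,343)))]:
        d=load(n);P=cloud(d)
        for k,(u,v) in px.items():
            c=np.nanmedian(P[v-5:v+6,u-5:u+6].reshape(-1,3),0)
            lo,hi,r={'plate':(.003,.03,.065),'head':(.003,.06,.07),'deck':(.136,.16,.08)}[k]
            b,N,z,q=rect(P,c,r,lo,hi); print(n,k,c.round(3),b,N,z.round(4))
            if k=='head':
                for l,h in [(.003,.012),(.03,.06)]: print('  ',rect(P,c,r,l,h)[:3])
    d=load('scene0'); im=d['img'][120:340,220:450]
    cv2.imwrite('pics/crop.png',cv2.resize(im[:,:,::-1],None,fx=2.7,fy=2.7,interpolation=cv2.INTER_CUBIC))
E
python3 m.py
```

```text
scene0 plate [ 0.494 -0.099  0.016] ((494.9656982421875, -99.67273712158203), (121.48773956298828, 123.77974700927734), 5.966747760772705) 921 0.0074
scene0 head [ 0.537 -0.255  0.024] ((538.0914916992188, -257.10333251953125), (135.4338836669922, 132.8631591796875), 67.21102142333984) 1155 0.0089
   (((538.0914916992188, -257.10333251953125), (135.4338836669922, 132.8631591796875), 67.21102142333984), 720, np.float64(0.006405515536325401))
   (((526.9022216796875, -248.4990997314453), (35.761661529541016, 55.277076721191406), 55.74000549316406), 159, np.float64(0.03941221079134283))
scene0 deck [0.517 0.167 0.135] ((518.1331787109375, 166.21556091308594), (81.38008880615234, 68.84393310546875), 13.440378189086914) 643 0.1395
side0 plate [ 0.489 -0.084  0.017] ((496.91162109375, -90.3283920288086), (100.4035873413086, 93.92090606689453), 79.84024810791016) 979 0.007
side0 head [ 0.518 -0.225  0.029] ((522.8320922851562, -228.5321807861328), (121.67424011230469, 97.27960968017578), 12.470625877380371) 825 0.0192
   (((521.843017578125, -224.05982971191406), (121.67424011230469, 88.1187744140625), 12.470625877380371), 337, np.float64(0.006572939595307137))
   (((529.8235473632812, -244.38929748535156), (38.13911819458008, 52.75239944458008), 55.469669342041016), 282, np.float64(0.03648801645481403))
side0 deck [0.522 0.166 0.134] ((520.4878540039062, 170.81893920898438), (81.18246459960938, 65.80120849609375), 13.553654670715332) 1598 0.1392
```

View pics/crop.png

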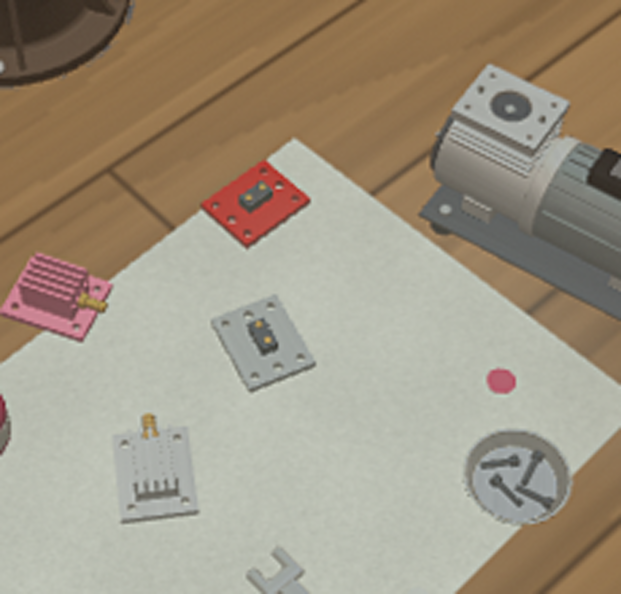

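The crop confirms: grey plate with dark cage at crop (263,342), grey head with brass tail pointing up in the image at crop (155,470), and the deck with bore at (511,105).

```bash
python3 - <<'E'
from h import *
d=load('scene0'); c=np.array([(211,322),(276,296),(315,363),(252,389)])/2.7+[220,120]
w=ray(d,c,.008)[:,:2]; print(w.round(3),w.mean(0)); e=w[2]-w[1]; print('yaw',np.degrees(np.arctan2(e[1],e[0])))
for n,p,z in [('tail',np.array([150,415])/2.7+[220,120],.016),('jar',(207,262),.07),('brush',(212,388),.05),('dish',(411,296),.01),('motor',(450,195),.08),('brushtop',(198,340),.22)]: print(n,ray(d,p,z).round(3))
E
```

```text
[[ 0.447 -0.115]
 [ 0.465 -0.054]
 [ 0.54  -0.076]
 [ 0.523 -0.134]] [ 0.49353845 -0.09499316]
yaw -16.768209367520377
tail [[ 0.488 -0.219  0.016]]
jar [[ 0.391 -0.329  0.07 ]]
brush [[ 0.62  -0.487  0.05 ]]
dish [[ 0.731 -0.029  0.01 ]]
motor [[0.629 0.202 0.08 ]]
brushtop [[ 0.6   -0.471  0.22 ]]
```

{"op": "jog_arm", "data": {
  "rows": [
    [[32.5,50.6,5],[0,0,-32.5],1],
    [[32.5,50.6,5],[0,0,-32.5],1],
    [[32.5,50.6,5],[0,0,-32.5],1],
    [[32.5,50.6,5],[0,0,-32.5],1],
    [[32.5,50.6,5],[0,0,-32.5],1],
    [[32.5,50.6,5],[0,0,-32.5],1],
    [[32.5,50.6,5],[0,0,-32.5],1],
    [[32.5,50.6,5],[0,0,-32.5],1]
  ]
}}

```text
clock: 1.15
position: [0.4361, -0.1853, 0.2428]
ee_rot: [3.108, -0.46, 0.0]
force: [1.6, -1.3, -0.8]
width: 1.001
gripper_force: 0.0
```

{"op": "jog_arm", "data": {
  "rows": [
    [[5.6,8.7,0],[0,0,0],1],
    [[5.6,8.7,0],[0,0,0],1],
    [[5.6,8.7,-8],[0,0,0],1],
    [[5.6,8.7,-8],[0,0,0],1],
    [[5.6,8.7,-8],[0,0,0],1]
  ]
}}

```text
clock: 1.78
position: [0.4902, -0.0999, 0.1612]
ee_rot: [3.108, -0.459, -0.005]
force: [0.3, 0.1, 0.8]
width: 0.998
gripper_force: 0.0
```

```bash
python3 - <<'E'
from h import *
d=grab('wrist'); save(d,'wrist1'); s=arm.observe(); print(s['position'],s['ee_rot'],s['clock'])
E
```

```text
[ 0.49117514 -0.1000856   0.16245495] [-3.10781753e+00  4.59382474e-01  1.60876882e-03] 1.825
```

View pics/wrist1.png

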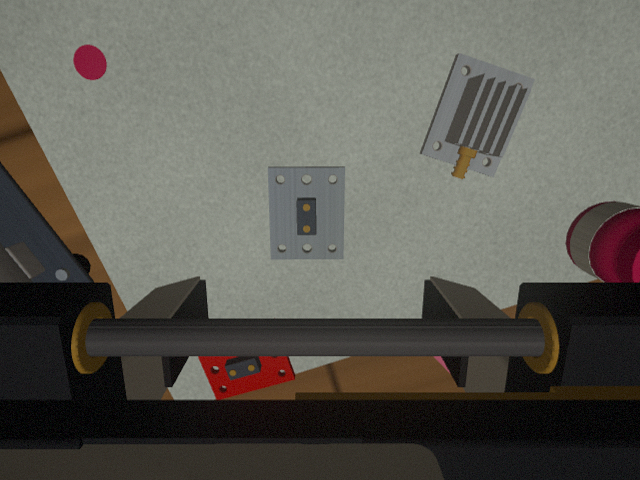

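Wrist view: grey plate at (307,213), square to the fingers, dowel holes at (307,180) and (307,247). Aluminium head at (478,115), holes near (466,70), (436,146), (487,162), brass tail at (462,165).

```bash
cat > holes.py <<'E'
from h import *
def holes(d,pts,z,r=7):
    g=cv2.cvtColor(d['img'],cv2.COLOR_RGB2GRAY).astype(int); out=[]
    for u,v in pts:
        w=g[v-r:v+r+1,u-r:u+r+1]; t=(w.min()+w.max())/2
        n,l,s,c=cv2.connectedComponentsWithStats((w>t).astype(np.uint8))
        k=1+np.argmin(np.hypot(*(c[1:]-r).T)); out.append(c[k]+[u-r,v-r]); print((u,v),out[-1].round(1),s[k][4])
    return ray(d,out,z)[:,:2]
E
python3 - <<'E'
from holes import *
d=load('wrist1')
p=[(307,180),(307,247),(280,180),(333,180),(282,247),(332,247)]
w=holes(d,p,.006); print(w.round(4))
print('plate',w.mean(0).round(4),[np.degrees(np.arctan2(*(w[i]-w[j])[::-1])).round(1) for i,j in [(0,1),(2,4),(3,5)]],np.linalg.norm(w[0]-w[1]))
h=holes(d,[(466,70),(436,146),(487,162)],.006); print(h.round(4), 'head c',((h[0]+h[2])/2).round(4))
e=h[1]-h[0]; print('headyaw',np.degrees(np.arctan2(e[1],e[0])),np.linalg.norm(e))
E
```

```text
(307, 180) [307.3 179.8] 186
(307, 247) [307.1 246.4] 194
(280, 180) [280.3 179.8] 193
(333, 180) [333.1 179.9] 191
(282, 247) [282.2 246.6] 200
(332, 247) [332.  246.6] 200
[[ 0.5198 -0.1016]
 [ 0.4639 -0.0843]
 [ 0.5263 -0.0798]
 [ 0.5134 -0.1224]
 [ 0.4701 -0.0632]
 [ 0.4575 -0.1052]]
plate [ 0.4918 -0.0927] [np.float64(-17.2), np.float64(-16.5), np.float64(-17.0)] 0.05847796596833979
(466, 70) [465.6  69.9] 181
(436, 146) [435.5 146. ] 195
(487, 162) [486.7 162.2] 188
[[ 0.566  -0.2455]
 [ 0.5158 -0.2107]
 [ 0.4907 -0.2486]] head c [ 0.5283 -0.247 ]
headyaw 145.22580272689478 0.061145528163141574
```

{"op": "jog_arm", "data": {
  "rows": [
    [[0.1,0.7,-5],[0,0,0],0.5],
    [[0.1,0.7,-10],[0,0,0],0.5],
    [[0.1,0.7,-12.5],[0,0,0],0.5],
    [[0.1,0.7,-13.2],[0,0,0],0.5],
    [[0.1,0.7,-13.2],[0,0,0],0.5],
    [[0.1,0.7,-13.2],[0,0,0],0.5]
  ]
}}

```text
clock: 2.58
position: [0.4937, -0.0933, 0.032]
ee_rot: [3.108, -0.46, 0.004]
force: [-0.3, -0.6, -0.5]
width: 0.503
gripper_force: 0.0
```

```bash
python3 - <<'E'
from h import *
d=grab('wrist'); save(d,'wrist2'); s=arm.observe(); print(s['position'],s['ee_rot'],s['force'],s['clock'])
# tcp projection, plate mask
print(R.from_rotvec(s['ee_rot']).as_matrix().round(3))
E
```

```text
[ 0.49353078 -0.09329266  0.03189723] [ 3.10773455 -0.45969478  0.00393281] [-0.15672877 -0.00077546 -0.26046412] 2.625
[[ 0.957 -0.29   0.002]
 [-0.29  -0.957 -0.   ]
 [ 0.002 -0.    -1.   ]]
```

View pics/wrist2.png

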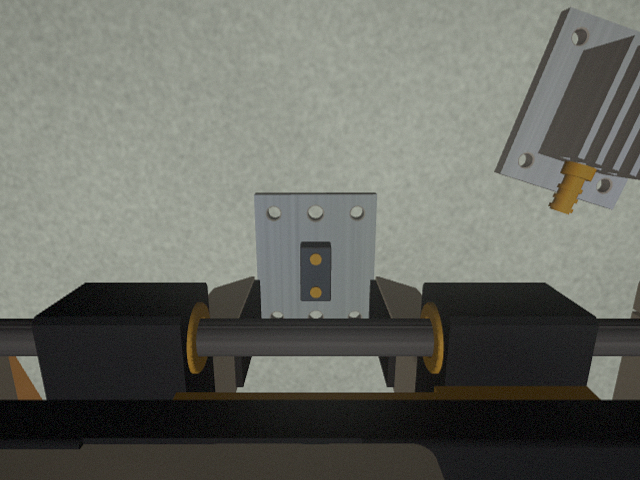

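Wrist view close up: cage top between (301,245) and (331,300) with brass dots at (316,259) and (316,293); fingers straddle it, plate square to them.

```bash
python3 - <<'E'
from h import *
d=load('wrist2')
w=ray(d,[(315.7,259),(315.7,292.5)],.0205); print(w.round(4),w.mean(0))
w=ray(d,[(315.5,212.5),(315.5,315)],.008); print(w.round(4),w.mean(0),np.linalg.norm(w[0]-w[1]))
h=ray(d,[(580,37),(525,160),(603,185)],.007);print(h.round(4),(h[0]+h[2])/2)
print(d['img'][212,305:327].mean(-1).astype(int), d['img'][200:226,316].mean(-1).astype(int))
E
```

```text
[[ 0.5002 -0.0951  0.0205]
 [ 0.4826 -0.0897  0.0205]] [ 0.49142838 -0.09240763  0.0205    ]
[[ 0.521  -0.1012  0.008 ]
 [ 0.4645 -0.0842  0.008 ]] [ 0.49274729 -0.09271092  0.008     ] 0.05899011786866266
[[ 0.5656 -0.2457  0.007 ]
 [ 0.516  -0.2116  0.007 ]
 [ 0.4915 -0.2483  0.007 ]] [ 0.52856962 -0.24700108  0.007     ]
[126 120 105 116 155 160 152 153 151 149 150 148 147 147 149 152 155 135
 114 117 125 126] [125 122 122 120 117 124 148 152 152 153 152 150 148 146 144 149 153 131
  78  58  80 101 118 125 124 121]
```

{"op": "jog_arm", "data": {
  "rows": [
    [[-0.15,0.05,-1.5],[0,0,0],0.5],
    [[-0.15,0.05,-2.1],[0,0,0],0.5],
    [[-0.15,0.05,-2.1],[0,0,0],0.3],
    [[-0.15,0.05,-2.1],[0,0,0],0.05],
    [[-0.15,0.05,-2.1],[0,0,0],0.05],
    [[-0.15,0.05,-2.1],[0,0,0],0.05],
    [[-0.15,0.05,-2.1],[0,0,0],0.05]
  ],
  "newtons": 40
}}

```text
clock: 3.5
position: [0.491, -0.0926, 0.0097]
ee_rot: [3.108, -0.459, 0.0]
force: [-0.6, -0.0, -0.8]
width: 0.056
gripper_force: 0.0
```

```bash
python3 - <<'E'
from h import *
d=grab('wrist'); save(d,'wrist3'); s=arm.observe(); print(s['position'],s['width'],s['gripper_force'],s['force'])
E
```

```text
[ 0.49096233 -0.09262091  0.00962271] 0.05432778295903544 0.0 [-0.1259323  -0.28380255 -0.4947392 ]
```

View pics/wrist3.png

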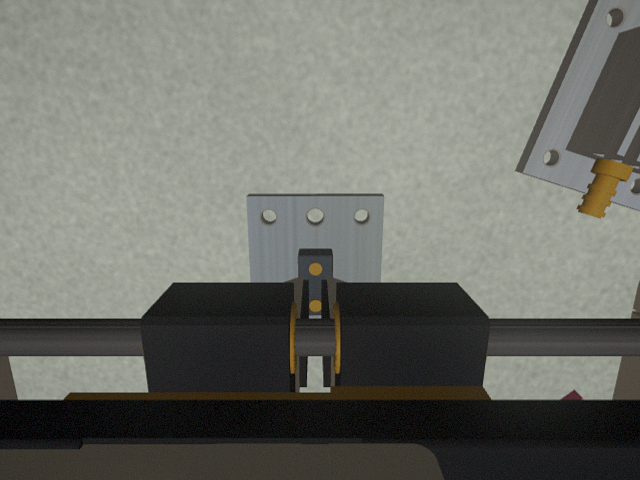

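```bash
python3 - <<'E'
from h import *
d=load('wrist3'); P=cloud(d); s=arm.observe()
def pr(x):
    q=np.linalg.inv(d['M'])@np.r_[x,1]; return (q[:2]/q[2]*[d['fx'],d['fy']]+[d['cx'],d['cy']]).round(1)
print('tcp px',pr(s['position']))
for u in (302,308,315,324,331):
    print(u,[(v,P[v,u].round(3).tolist()) for v in (255,269,285,300,315,340,370)])
E
```

```text
tcp px [316.2 279.6]
302 [(255, [0.508, -0.091, 0.021]), (269, [0.502, -0.089, 0.021]), (285, [0.503, -0.09, 0.044]), (300, [0.503, -0.091, 0.058]), (315, [0.502, -0.091, 0.069]), (340, [0.52, -0.098, 0.119]), (370, [0.489, -0.087, 0.081])]
308 [(255, [0.507, -0.094, 0.019]), (269, [0.501, -0.092, 0.021]), (285, [0.501, -0.092, 0.039]), (300, [0.494, -0.09, 0.039]), (315, [0.489, -0.088, 0.042]), (340, [0.52, -0.099, 0.119]), (370, [0.439, -0.072, 0.001])]
315 [(255, [0.506, -0.097, 0.02]), (269, [0.501, -0.095, 0.022]), (285, [0.493, -0.093, 0.021]), (300, [0.486, -0.091, 0.022]), (315, [0.472, -0.086, 0.008]), (340, [0.519, -0.101, 0.119]), (370, [0.438, -0.076, 0.001])]
324 [(255, [0.505, -0.101, 0.02]), (269, [0.499, -0.099, 0.02]), (285, [0.5, -0.099, 0.042]), (300, [0.5, -0.098, 0.056]), (315, [0.5, -0.098, 0.069]), (340, [0.518, -0.102, 0.119]), (370, [0.488, -0.094, 0.082])]
331 [(255, [0.504, -0.104, 0.02]), (269, [0.498, -0.102, 0.021]), (285, [0.5, -0.101, 0.045]), (300, [0.501, -0.101, 0.06]), (315, [0.501, -0.1, 0.072]), (340, [0.518, -0.104, 0.119]), (370, [0.491, -0.097, 0.087])]
```

Wrist view: fingers nearly shut (gap about 303–328) above the cage rather than around it; cage and plate undisturbed. I'll check where the finger ends really are.

```bash
python3 - <<'E'
from h import *
for f,z0 in (('wrist1',.16245),('wrist2',.0319)):
    d=load(f);P=cloud(d)
    m=np.zeros((480,640),bool); m[270:395,100:540]=True; q=P[m]; q=q[(q[:,2]>z0-.03)&(q[:,2]<z0+.08)&(q[:,2]>.024)]
    print(f,np.percentile(q[:,2]-z0,[0,.5,2,5,20,50]).round(4))
d=grab('side'); save(d,'side3'); s=d['img'][190:340,250:430]; cv2.imwrite('pics/side3c.png',cv2.resize(s[:,:,::-1],None,fx=4,fy=4,interpolation=cv2.INTER_CUBIC))
E
```

```text
wrist1 [0.0238 0.0247 0.0261 0.0287 0.038  0.0533]
wrist2 [0.0239 0.0263 0.0279 0.0304 0.0389 0.0519]
```

View pics/side3c.png

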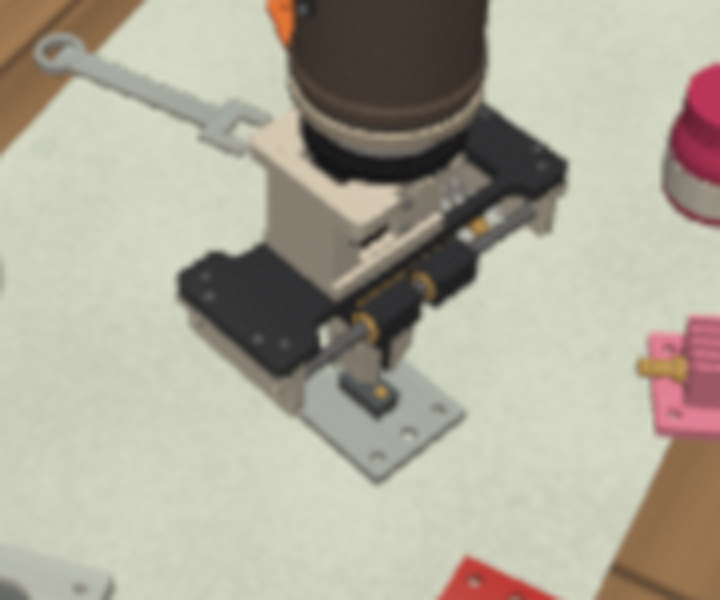

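The fingers really end about 24 mm above the reported TCP, which matches the side view, where the tips sit over the cage without touching. I'll reopen and go deeper by that amount, watching the force.

{"op": "jog_arm", "data": {
  "rows": [
    [[0,0,0.3],[0,0,0],0.5],
    [[0,0,0.3],[0,0,0],0.5],
    [[0,0,0.3],[0,0,0],0.5],
    [[0,0,-0.6],[0,0,0],0.5],
    [[0,0,-1.2],[0,0,0],0.5],
    [[0,0,-1.7],[0,0,0],0.5],
    [[0,0,-2.0],[0,0,0],0.5],
    [[0,0,-2.0],[0,0,0],0.5]
  ]
}}

```text
clock: 4.6
position: [0.4907, -0.0925, -0.0108]
ee_rot: [3.108, -0.459, -0.001]
force: [-0.3, 0.4, 0.9]
width: 0.501
gripper_force: 0.0
```

{"op": "jog_arm", "data": {
  "rows": [
    [[0.1,0,-0.1],[0,0,0],0.3],
    [[0.1,0,-0.1],[0,0,0],0.05],
    [[0.1,0,-0.1],[0,0,0],0.05],
    [[0.1,0,-0.1],[0,0,0],0.05],
    [[0.1,0,-0.1],[0,0,0],0.05],
    [[0.1,0,-0.1],[0,0,0],0.05]
  ],
  "newtons": 40
}}

```text
clock: 5.35
position: [0.4919, -0.0926, -0.0114]
ee_rot: [3.108, -0.459, 0.0]
force: [-0.2, -0.2, 1.4]
width: 0.165
gripper_force: 40.0
```

{"op": "jog_arm", "data": {
  "rows": [
    [[0,0,5],[0,0,0],0.05],
    [[0,0,11],[0,0,0],0.05],
    [[0,0,17],[0,0,0],0.05],
    [[-2,5,20],[0,0,10],0.05],
    [[-4,11,20],[0,0,20],0.05],
    [[-5.7,17,20],[0,0,30.3],0.05],
    [[-5.7,23,20],[0,0,30.3],0.05],
    [[-5.7,24.3,20],[0,0,30.3],0.05]
  ]
}}

```text
clock: 6.35
position: [0.4339, 0.1547, 0.1887]
ee_rot: [-3.117, -0.378, -0.001]
force: [-0.3, -1.2, -1.7]
width: 0.164
gripper_force: 40.0
```

```bash
python3 - <<'E'
from h import *
d=grab('wrist'); save(d,'wrist4'); s=arm.observe(); print(s['position'],s['ee_rot'],s['force'],s['width'],s['gripper_force'],s['clock'])
E
```

```text
[0.434096   0.15426975 0.18850971] [-3.11743660e+00 -3.76651286e-01  2.06637937e-05] [-0.11484509  0.95120321 -1.90842228] 0.16736303038460723 39.999781250953674 6.4
```

View pics/wrist4.png

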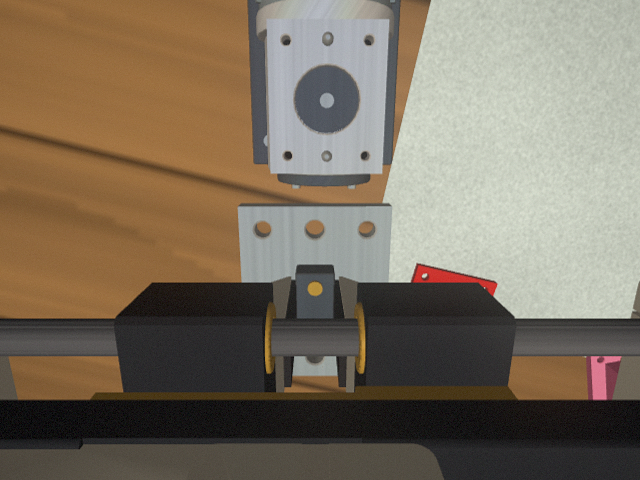

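Wrist view: plate held square, its far row of holes at (263,228), (315,228), (367,228). The deck is ahead, with threaded holes at (286,40), (369,40), (288,156), (365,155) and dowels at (327,38) and (326,156).

```bash
cat > c.py <<'E'
from h import *
def cen(g,pts,r,dark=True):
    out=[]
    for u,v in pts:
        w=g[v-r:v+r+1,u-r:u+r+1].astype(np.uint8)
        _,b=cv2.threshold(w,0,1,(cv2.THRESH_BINARY_INV if dark else cv2.THRESH_BINARY)|cv2.THRESH_OTSU)
        n,l,s,c=cv2.connectedComponentsWithStats(b); k=1+np.argmin(np.hypot(*(c[1:]-r).T)); out.append(c[k]+[u-r,v-r]); print(out[-1].round(1),s[k][4],end=' ')
    print(); return np.array(out)
def ang(e): return np.degrees(np.arctan2(e[1],e[0]))
E
python3 - <<'E'
from c import *
d=load('wrist4'); g=cv2.cvtColor(d['img'],cv2.COLOR_RGB2GRAY); S=cv2.cvtColor(d['img'],cv2.COLOR_RGB2HSV)[...,1]
t=cen(g,[(286,40),(369,40),(288,156),(365,155)],8); T=ray(d,t,.14)[:,:2]
c=T.mean(0); print('deck',T.round(4),c.round(4),ang(T[0]-T[2]),ang(T[1]-T[3]),np.linalg.norm(T[0]-T[2]),np.linalg.norm(T[0]-T[1]))
p=cen(S,[(263,228),(315,228),(367,228)],13,False)
zp=.18851+.0114
for z in (zp+.004,zp+.008):
    W=ray(d,p,z)[:,:2]; e=W[0]-W[2]; y=e/np.linalg.norm(e); x=np.array([y[1],-y[0]])
    pc=W.mean(0)-.03*x; print('plate',pc.round(4),ang(x),np.linalg.norm(e), 'tcp off',(pc-[.434096,.15427]).round(4),'move cm',((c-pc)*100).round(2))
E
```

```text
[285.4  39.8] 77 [368.6  40. ] 83 [287.4 155.1] 60 [364.5 155.3] 63 
deck [[0.5433 0.1981]
 [0.5537 0.1554]
 [0.4853 0.1838]
 [0.4956 0.1413]] [0.5195 0.1696] 13.812669297726982 13.624614067820477 0.059801861780274336 0.04397233686496683
[263.4 226.9] 134 [314.4 226.9] 199 [365.4 227.2] 134 
plate [0.4342 0.1553] 13.67283212653402 0.04400741151868989 tcp off [0.0001 0.001 ] move cm [8.53 1.43]
plate [0.4351 0.1555] 13.672832126533981 0.04296297370915016 tcp off [0.001  0.0013] move cm [8.44 1.41]
```

{"op": "jog_arm", "data": {
  "rows": [
    [[5,0.9,0],[0,0,0],0.05],
    [[8.5,1.4,-1],[0,0,0],0.05],
    [[8.5,1.4,-3],[0,0,0],0.05],
    [[8.5,1.4,-4.5],[0,0,0],0.05],
    [[8.5,1.4,-4.5],[0,0,0],0.05],
    [[8.5,1.4,-4.5],[0,0,0],0.05],
    [[8.5,1.4,-4.5],[0,0,0],0.05]
  ]
}}

```text
clock: 7.28
position: [0.5203, 0.1645, 0.1444]
ee_rot: [-3.12, -0.369, -0.002]
force: [-0.9, 0.2, -2.2]
width: 0.165
gripper_force: 40.0
```

```bash
python3 - <<'E'
from c import *
d=grab('wrist'); save(d,'wrist5'); s=arm.observe(); print(s['position'],s['ee_rot'],s['force'],s['ft_torque'],s['clock'])
S=cv2.cvtColor(d['img'],cv2.COLOR_RGB2GRAY)
p=cen(S,[(263,228),(315,228),(367,228)],13); z=s['position'][2]+.0114+.008
print(ray(d,p,z).round(4))
im=d['img'][190:400,200:430]; cv2.imwrite('pics/w5c.png',cv2.resize(im[:,:,::-1],None,fx=2.6,fy=2.6,interpolation=cv2.INTER_CUBIC))
E
```

```text
[0.52021205 0.16452914 0.14430468] [-3.11976058e+00 -3.68915949e-01 -2.05096814e-03] [ 0.4902609  -0.59266603 -0.87225873] [0.02609262 0.00596583 0.00365474] 7.325
[260.  232.5] 94 [313.5 234.2] 112 [368.  232.5] 96 
[[0.543  0.194  0.1637]
 [0.5475 0.1719 0.1637]
 [0.5536 0.1496 0.1637]]
```

View pics/w5c.png

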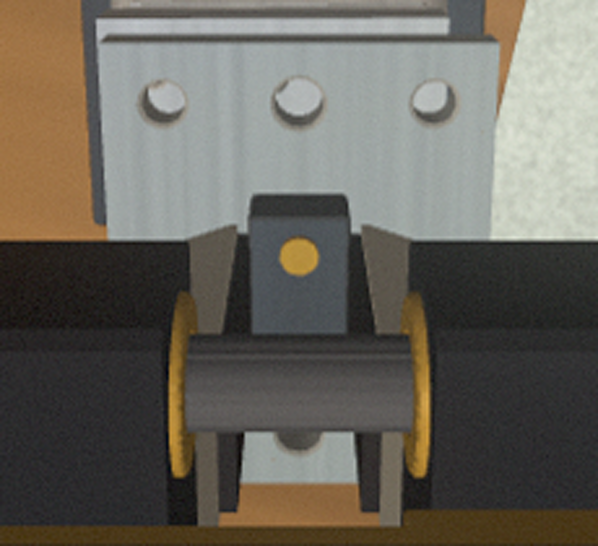

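Crop: plate overlaps the deck but is offset; deck's top edge is at crop (98–450, 17) and the plate's at (100–498, 40). The holes show deck, no dowel yet, so I'll correct sideways (settled pose was off about 4 mm in y).

```bash
python3 - <<'E'
from c import *
d=load('wrist5')
p=np.array([(162,103),(298,103),(434,103)])/2.6+[200,190]
W=ray(d,p,.1637)[:,:2]; e=W[0]-W[2]; y=e/np.linalg.norm(e); x=np.array([y[1],-y[0]]); pc=W.mean(0)-.03*x
print('plate',pc.round(4),ang(x),np.linalg.norm(e),'off',(pc-[.5202,.1645]).round(4))
# edges: deck far corners vs plate far corners
q=np.array([(98,17),(450,17)])/2.6+[200,190]; D=ray(d,q,.14)[:,:2]; 
q=np.array([(103,40),(498,40)])/2.6+[200,190]; E=ray(d,q,.1637)[:,:2]; print(D.round(4),E.round(4),(D.mean(0)-E.mean(0)).round(4))
s=arm.observe(); print(s['position'])
E
```

```text
plate [0.5204 0.1649] 13.4984569116309 0.044113155155737396 off [0.0002 0.0004]
[[0.551  0.2096]
 [0.5659 0.1474]] [[0.5524 0.2045]
 [0.5671 0.1432]] [-0.0013  0.0046]
[0.52021205 0.16452914 0.14430468]
```

{"op": "jog_arm", "data": {
  "rows": [
    [[-0.1,0.47,0],[0,0,0.2],0.05],
    [[-0.1,0.47,0],[0,0,0.2],0.05],
    [[-0.1,0.47,-0.3],[0,0,0.2],0.05],
    [[-0.1,0.47,-0.3],[0,0,0.2],0.05]
  ]
}}

```text
clock: 7.82
position: [0.5187, 0.1689, 0.1402]
ee_rot: [3.119, 0.374, -0.001]
force: [-0.8, 1.0, -2.1]
width: 0.169
gripper_force: 40.0
```

```bash
python3 - <<'E'
from c import *
d=grab('wrist'); save(d,'wrist6'); s=arm.observe(); print(s['position'],s['force'])
# intensity rows: find plate/deck far edges along several columns
g=cv2.cvtColor(d['img'],cv2.COLOR_RGB2GRAY).astype(int)
print(g[185:215,340]); print('row above',g[196,225:250],g[196,360:400]); print('row plate',g[215,225:250],g[215,380:400])
E
```

```text
[0.51877043 0.16893171 0.1402897 ] [-0.7452111   0.60757425 -1.96918119]
[172 175 177 179 143 137 166 145 115  98  87  88 140 181 186 183 188 174
 116  79  80 122 159 163 164 163 161 163 164 166]
row above [120 118 120 117 115 118 120 116 118 118 121  92  80  80  82  87  83  82
  83  82  84  80  83  83  82] [ 84  84  84  84  86  85  86  86  85  86  84  89  83  83  83  85  83  85
  85  89  88  85  85  84  86  90  94  88  91  89  90  91  82  91 127 131
 130 130 129 131]
row plate [126 127 126 125 124 127 123 128 126 128 129 128  87 160 169 164 163 167
 166 164 166 165 167 166 163] [167 167 167 168 167 166 163 164 170 166 165 147 102 130 139 132 136 135
 136 136]
```

{"op": "jog_arm", "data": {
  "rows": [
    [[0.05,0.03,-0.2],[0,0,0],0.05],
    [[0.05,0.03,-0.5],[0,0,0],0.05],
    [[0.05,0.03,-0.7],[0,0,0],0.05],
    [[0.05,0.03,-0.8],[0,0,0],0.05],
    [[0.05,0.03,-0.8],[0,0,0],0.05]
  ]
}}

```text
clock: 8.5
position: [0.5194, 0.1694, 0.1325]
ee_rot: [3.119, 0.374, -0.0]
force: [-0.9, -0.7, -2.0]
width: 0.168
gripper_force: 40.0
```

{"op": "jog_arm", "data": {
  "rows": [
    [[0,0,-0.2],[0,0,0],0.05],
    [[0,0,-0.35],[0,0,0],0.05],
    [[0,0,-0.42],[0,0,0],0.05],
    [[0,0,-0.42],[0,0,0],0.05]
  ]
}}

```text
clock: 9.0
position: [0.5194, 0.1694, 0.1287]
ee_rot: [3.119, 0.374, 0.0]
force: [-1.4, -1.2, 3.3]
width: 0.167
gripper_force: 40.0
```

{"op": "jog_arm", "data": {
  "rows": [
    [[0,0,-0.1],[0,0,0],0.05],
    [[0,0,-0.1],[0,0,0],0.05],
    [[0,0,-0.05],[0,0,0],0.4],
    [[0,0,-0.05],[0,0,0],0.4],
    [[0,0,0.3],[0,0,0],0.4],
    [[0,0,3],[0,0,0],0.5],
    [[0,0,9],[0,0,0],0.7],
    [[-5,0,15],[0,0,0],1]
  ]
}}

```text
clock: 10.0
position: [0.481, 0.1694, 0.2683]
ee_rot: [-3.118, -0.371, -0.002]
force: [0.3, 0.3, 0.6]
width: 0.668
gripper_force: 0.0
```

```bash
python3 - <<'E'
from c import *
from m import rect
s=arm.observe(); print(s['position'],s['ee_rot'],s['clock'],s['joints'][6])
for n in ('scene','side'):
    d=grab(n); save(d,n+'7'); P=cloud(d)
    b,N,z,q=rect(P,(.5195,.1696),.06,.136,.156); print(n,b,N,z)
    A=np.c_[q[:,:2],np.ones(N)]; k=(q[:,2]>.144)&(q[:,2]<.152); print('plane',np.linalg.lstsq(A[k]-[.5195,.1696,0],q[k,2],rcond=None)[0].round(4))
d=grab('wrist'); save(d,'wrist7')
a=cv2.resize(load('side7')['img'][290:400,190:310],None,fx=3.3,fy=3.3,interpolation=cv2.INTER_CUBIC); b=cv2.resize(d['img'],(484,363))
cv2.imwrite('pics/v7.png',np.hstack([a[:363,:310],b])[:,:,::-1])
E
```

```text
[0.48100384 0.16935119 0.26826804] [-3.11843381e+00 -3.71018860e-01 -2.42544433e-03] 10.0 -1.8900250142620074
scene ((518.4920043945312, 166.9331512451172), (81.70207977294922, 71.0697021484375), 14.611355781555176) 787 0.14699915328467794
plane [-0.0002 -0.0007  0.1475]
side ((520.5975952148438, 171.18466186523438), (81.76007843017578, 65.56547546386719), 13.541252136230469) 1910 0.1470128471515733
plane [-0.001   0.0002  0.1472]
```

View pics/v7.png

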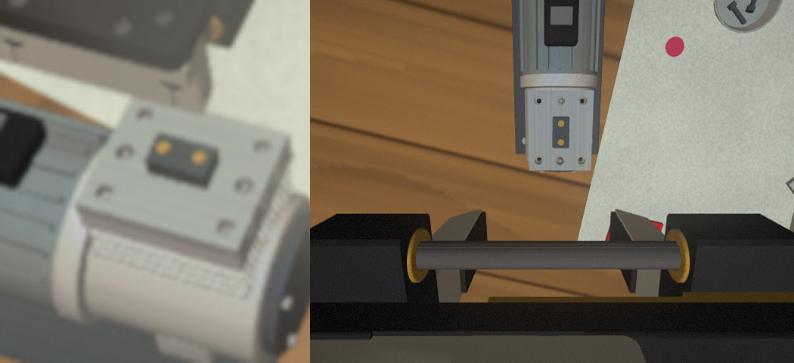

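Plate is home: its top is level at 147 mm, the edges are flush with the deck, and the dowels show in the holes (side crop at (125,152) and (242,185)). Next is the head.

{"op": "jog_arm", "data": {
  "rows": [
    [[0.7,-6,0],[0,0,-10],0.7],
    [[1.4,-12,0],[0,0,-20],0.7],
    [[2.1,-18,-2],[0,0,-30],0.7],
    [[2.8,-24,-5],[0,0,-40],0.7],
    [[3.5,-30,-8],[0,0,-48.4],0.7],
    [[4.2,-36,-11],[0,0,-48.4],0.7],
    [[4.7,-41.6,-13],[0,0,-48.4],0.7],
    [[4.7,-41.6,-13],[0,0,-48.4],0.7]
  ]
}}

```text
clock: 11.15
position: [0.5239, -0.2517, 0.133]
ee_rot: [2.993, -0.946, -0.007]
force: [-0.8, 0.7, 0.1]
width: 0.7
gripper_force: 0.0
```

{"op": "jog_arm", "data": {
  "rows": [
    [[0,0,0],[0,0,0],0.7],
    [[0,0,0],[0,0,0],0.7],
    [[0,0,0],[0,0,0],0.7]
  ]
}}

```text
clock: 11.52
position: [0.527, -0.2449, 0.137]
ee_rot: [-2.999, 0.933, -0.001]
force: [0.2, -0.3, -0.2]
width: 0.705
gripper_force: 0.0
```

```bash
python3 - <<'E'
from c import *
s=arm.observe(); p=s['position']; print(p,s['ee_rot'],s['clock'],s['joints'][6])
d=grab('wrist'); save(d,'wrist8'); P=cloud(d)
f=np.isfinite(P[...,2]); Q=P.reshape(-1,3); I=np.arange(480*640); 
k=(Q[:,2]>.034)&(Q[:,2]<.046)&(np.hypot(Q[:,0]-.528,Q[:,1]+.247)<.06); b=cv2.minAreaRect((Q[k,:2]*1000).astype(np.float32)); print('top',b,k.sum(),np.median(Q[k,2]))
T=R.from_rotvec(s['ee_rot']).as_matrix(); print('tool x yaw',ang(T[:2,0]))
# predicted pixels of the four holes
M=np.linalg.inv(d['M']); c=np.array([.5283,-.247]); y=np.radians(145.2)
for hx in (30,-30):
  for hy in (22,-22):
    q=M@np.r_[c+np.array([[np.cos(y),-np.sin(y)],[np.sin(y),np.cos(y)]])@[hx/1e3,hy/1e3],.008,1]; print((hx,hy),(q[:2]/q[2]*[d['fx'],d['fy']]+[d['cx'],d['cy']]).round(1))
E
```

```text
[ 0.52703011 -0.24486818  0.13699439] [-2.99923625e+00  9.33392553e-01 -1.33690813e-03] 11.525 -1.8864344990168405
top ((528.9571533203125, -246.4097442626953), (36.0442008972168, 50.535064697265625), 56.059452056884766) 1547 0.040397531900898453
tool x yaw -34.573350184568866
(30, 22) [344.  253.9]
(30, -22) [290.  253.7]
(-30, 22) [345.8 180.1]
(-30, -22) [289.1 179.9]
```

{"op": "jog_arm", "data": {
  "rows": [
    [[0.17,-0.18,-5],[0,0,0.3],0.7],
    [[0.17,-0.18,-9],[0,0,0.3],0.7],
    [[0.17,-0.18,-12],[0,0,0.3],0.7],
    [[0.17,-0.18,-14],[0,0,0.3],0.7],
    [[0.17,-0.18,-14.6],[0,0,0.3],0.7],
    [[0.17,-0.18,-14.6],[0,0,0.3],0.7],
    [[0.17,-0.18,-14.6],[0,0,0.3],0.7]
  ]
}}

```text
clock: 12.45
position: [0.5289, -0.2485, -0.0086]
ee_rot: [3.001, -0.929, 0.003]
force: [-0.4, -0.8, 0.3]
width: 0.695
gripper_force: 0.0
```

{"op": "jog_arm", "data": {
  "rows": [
    [[0,0,0],[0,0,0],0.45],
    [[0,0,0],[0,0,0],0.3],
    [[0,0,0],[0,0,0],0.3],
    [[0,0,0],[0,0,0],0.3],
    [[0,0,0],[0,0,0],0.3],
    [[0,0,0],[0,0,0],0.3]
  ],
  "newtons": 50
}}

```text
clock: 13.2
position: [0.5283, -0.2483, -0.0095]
ee_rot: [-3.001, 0.929, -0.001]
force: [0.1, 0.8, 3.9]
width: 0.391
gripper_force: 50.0
```

{"op": "jog_arm", "data": {
  "rows": [
    [[0,0,4],[0,0,0],0.3],
    [[0,0,10],[0,0,0],0.3],
    [[-1,3,15],[0,0,5],0.3],
    [[-2.5,8,18],[0,0,14],0.3],
    [[-4,14,21],[0,0,23],0.3],
    [[-5.5,20,21],[0,0,32],0.3],
    [[-7,26,21],[0,0,41],0.3],
    [[-8,32,21],[0,0,48.1],0.3]
  ]
}}

```text
clock: 14.2
position: [0.4472, 0.0702, 0.2002]
ee_rot: [3.118, 0.38, -0.001]
force: [2.3, -0.0, -2.7]
width: 0.389
gripper_force: 50.0
```

{"op": "jog_arm", "data": {
  "rows": [
    [[-0.5,4,0],[0,0,0],0.3],
    [[-1.3,8.4,0],[0,0,0],0.3],
    [[-1.3,8.4,0],[0,0,0],0.3],
    [[-1.3,8.4,0],[0,0,0],0.3],
    [[-1.3,8.4,0],[0,0,0],0.3]
  ]
}}

```text
clock: 14.82
position: [0.4356, 0.1516, 0.2001]
ee_rot: [3.119, 0.371, -0.001]
force: [-0.2, 0.3, -3.4]
width: 0.388
gripper_force: 50.0
```

```bash
python3 - <<'E'
from c import *
s=arm.observe(); p=s['position']; print(p,s['ee_rot'],s['force'],s['clock'],s['gripper_force'],s['width'])
d=grab('wrist'); save(d,'wrist9'); T=R.from_rotvec(s['ee_rot']).as_matrix(); yaw=ang(T[:2,0]); print('tool yaw',yaw,'z axis',T[:,2].round(4))
M=np.linalg.inv(d['M'])
def pred(c,ydeg,z):
    y=np.radians(ydeg); A=np.array([[np.cos(y),-np.sin(y)],[np.sin(y),np.cos(y)]])
    for hx in (30,-30):
      for hy in (22,-22):
        q=M@np.r_[c+A@[hx/1e3,hy/1e3],z,1]; print((hx,hy),(q[:2]/q[2]*[d['fx'],d['fy']]+[d['cx'],d['cy']]).round(0),end=' ')
    print()
pred(p[:2],yaw,p[2]+.0175); pred(np.array([.5195,.1696]),13.7,.148)
# head flange + top from depth, in tool frame
P=cloud(d).reshape(-1,3); L=(P-p)@T; h=P[:,2]-(p[2]+.0095)
for lo,hi in ((.004,.012),(.036,.044)):
    k=(h>lo)&(h<hi)&(abs(L[:,0])<.06)&(abs(L[:,1])<.06); q=L[k]; print(lo,k.sum(),np.percentile(q,[.5,99.5],axis=0).round(4).tolist() if k.sum() else '')
    if k.sum()>50: A=np.c_[q[:,:2],np.ones(len(q))]; print('plane',np.linalg.lstsq(A,q[:,2],rcond=None)[0].round(4))
E
```

```text
[0.43561722 0.15157669 0.20005078] [ 3.11885178e+00  3.71052092e-01 -1.07781495e-03] [-0.2157191   0.33949021 -3.41891937] 14.825 49.99717181548476 0.3880578072113045
tool yaw 13.569247508079725 z axis [-6.e-04 -8.e-04 -1.e+00]
(30, 22) [264. 229.] (30, -22) [367. 229.] (-30, 22) [268. 354.] (-30, -22) [363. 354.] 
(30, 22) [278.  43.] (30, -22) [360.  43.] (-30, 22) [281. 157.] (-30, -22) [357. 156.] 
0.004 7641 [[-0.0393, -0.0322, -0.0209], [0.0402, 0.0314, -0.0141]]
plane [ 0.0035  0.0003 -0.018 ]
0.036 4650 [[-0.0247, -0.0299, -0.0533], [0.0252, 0.0293, -0.0456]]
plane [ 0.0054  0.     -0.0497]
```

```bash
python3 - <<'E'
from c import *
d=load('wrist9'); p=np.array([.43562,.15158]); g=cv2.cvtColor(d['img'],cv2.COLOR_RGB2GRAY); S=cv2.cvtColor(d['img'],cv2.COLOR_RGB2HSV)[...,1]
for a,dk in ((g,True),(S,False)):
    q=cen(a,[(264,229),(367,229)],12,dk)
    for z in (.2135,.2175):
        W=ray(d,q,z)[:,:2]; e=W[0]-W[1]; y=e/np.linalg.norm(e); x=np.array([y[1],-y[0]]); pc=W.mean(0)-.03*x
        print('head',pc.round(4),'off',(pc-p).round(4),ang(x),np.linalg.norm(e))
t=cen(g,[(278,43),(360,43),(281,157),(357,156)],8)
for z in (.148,.144,.14):
    T=ray(d,t,z)[:,:2]; print('plate holes',z,T.mean(0).round(4),ang(T[0]-T[2]),ang(T[1]-T[3]),np.linalg.norm(T[0]-T[2]),np.linalg.norm(T[0]-T[1]))
E
```

```text
[262.6 229.7] 218 [365.5 229.6] 208 
head [0.4343 0.1519] off [-0.0013  0.0003] 13.622925987487159 0.04488938848536797
head [0.4353 0.1521] off [-0.0003  0.0005] 13.622925987487209 0.043834297687805814
[263.9 227.5] 131 [364.2 227.5] 117 
head [0.4352 0.1521] off [-0.0004  0.0005] 13.559059262694998 0.04370890568246552
head [0.4362 0.1523] off [0.0006 0.0008] 13.559059262694996 0.04268156123173606
[279.2  45.3] 55 [358.4  45.4] 61 [282.3 155.5] 51 [355.6 155.5] 53 
plate holes 0.148 [0.5191 0.1697] 13.973190879253327 13.584240172234347 0.058150142722221035 0.042570555148814165
plate holes 0.144 [0.5193 0.1697] 13.97319087925333 13.584240172234367 0.05913706783738035 0.043293063264457844
plate holes 0.14 [0.5195 0.1697] 13.973190879253334 13.584240172234349 0.06012399295253978 0.0440155713801015
```

{"op": "jog_arm", "data": {
  "rows": [
    [[5,1,0],[0,0,0.15],0.3],
    [[8.4,1.76,0],[0,0,0.15],0.3],
    [[8.4,1.76,0],[0,0,0.15],0.3],
    [[8.4,1.76,-2],[0,0,0.15],0.3],
    [[8.4,1.76,-4],[0,0,0.15],0.3],
    [[8.4,1.76,-4.6],[0,0,0.15],0.3],
    [[8.4,1.76,-4.6],[0,0,0.15],0.3],
    [[8.4,1.76,-4.6],[0,0,0.15],0.3]
  ]
}}

```text
clock: 15.88
position: [0.5199, 0.1707, 0.1552]
ee_rot: [-3.119, -0.378, -0.002]
force: [0.5, -0.5, -2.6]
width: 0.387
gripper_force: 50.0
```

{"op": "jog_arm", "data": {
  "rows": [
    [[0,0,0],[0,0,0],0.3],
    [[0,0,0],[0,0,0],0.3],
    [[0,0,0],[0,0,0],0.3]
  ]
}}

```text
clock: 16.25
position: [0.5196, 0.1707, 0.1545]
ee_rot: [-3.119, -0.378, -0.0]
force: [-0.2, -0.1, -3.1]
width: 0.388
gripper_force: 50.0
```

{"op": "jog_arm", "data": {
  "rows": [
    [[0,-0.15,-0.1],[0,0,-0.1],0.3],
    [[0,-0.15,-0.1],[0,0,-0.1],0.3],
    [[0,-0.15,-0.1],[0,0,-0.1],0.3],
    [[0,-0.15,-0.1],[0,0,-0.1],0.3]
  ]
}}

```text
clock: 16.75
position: [0.5195, 0.1691, 0.1533]
ee_rot: [3.119, 0.376, -0.0]
force: [-0.0, -0.3, -2.1]
width: 0.391
gripper_force: 50.0
```

```bash
python3 - <<'E'
from c import *
s=arm.observe(); p=s['position']; T=R.from_rotvec(s['ee_rot']).as_matrix(); print(p,ang(T[:2,0]),T[:,2].round(4),s['force'])
d=grab('wrist'); save(d,'wristA'); g=cv2.cvtColor(d['img'],cv2.COLOR_RGB2GRAY)
q=cen(g,[(264,229),(367,229)],12)
for z in (p[2]+.0135,p[2]+.0175):
    W=ray(d,q,z)[:,:2]; e=W[0]-W[1]; y=e/np.linalg.norm(e); x=np.array([y[1],-y[0]]); print('head',(W.mean(0)-.03*x).round(4),ang(x),np.linalg.norm(e))
for n in('side','scene'):
    v=grab(n); P=cloud(v).reshape(-1,3); I=cv2.cvtColor(v['img'],cv2.COLOR_RGB2HSV).reshape(-1,3).astype(int)
    r=np.hypot(P[:,0]-.5195,P[:,1]-.1696)
    k=(r<.05)&(P[:,2]>.166)&(P[:,2]<.174); print(n,'flange top',k.sum(),np.median(P[k,2]) if k.sum() else '')
    k=(r<.05)&(P[:,2]>.145)&(P[:,2]<.151); print(' plate top',k.sum(),np.median(P[k,2]) if k.sum() else '')
    k=(I[:,0]>10)&(I[:,0]<28)&(I[:,1]>130)&(r<.06)&(P[:,2]>.168)&(P[:,2]<.195); print(' brass',k.sum(),(np.median(P[k],0)-[.5195,.1696,0]).round(4) if k.sum() else '')
E
```

```text
[0.51953746 0.1690946  0.15334175] 13.734912844350138 [-0. -0. -1.] [-0.03811226 -0.3171376  -2.11480775]
[260.8 232.7] 91 [367.2 232.9] 91 
head [0.5168 0.1691] 13.652571823692677 0.04652651640784155
head [0.5179 0.1694] 13.652571823692755 0.045432961142968686
side flange top 529 0.17003524303878625
 plate top 229 0.14718328238432632
 brass 0 
scene flange top 284 0.17011184732730122
 plate top 164 0.14763728845569862
 brass 0
```

```bash
python3 - <<'E'
from c import *
v=grab('side'); P=cloud(v); I=cv2.cvtColor(v['img'],cv2.COLOR_RGB2HSV).astype(int)
M=np.linalg.inv(v['M']); y=np.radians(193.7)
for s in (1,-1):
    q=M@np.r_[.5195+s*.045*np.cos(y),.1696+s*.045*np.sin(y),.179,1]; u,w=(q[:2]/q[2]*[v['fx'],v['fy']]+[v['cx'],v['cy']]).round().astype(int)
    print(u,w,v['img'][w-2:w+3:2,u-6:u+7:3].tolist(),P[w,u].round(3))
E
```

```text
272 337 [[[184, 157, 107], [193, 164, 110], [192, 162, 110], [141, 129, 108], [183, 185, 168]], [[177, 147, 103], [187, 155, 107], [184, 156, 109], [129, 121, 105], [167, 167, 153]], [[171, 166, 148], [156, 135, 104], [170, 143, 104], [128, 122, 110], [195, 198, 180]]] [0.474 0.161 0.183]
216 322 [[[60, 59, 58], [61, 60, 60], [64, 63, 63], [65, 64, 62], [68, 67, 65]], [[59, 58, 58], [61, 60, 60], [63, 62, 61], [65, 64, 63], [66, 65, 64]], [[58, 57, 57], [59, 59, 59], [61, 61, 60], [64, 63, 62], [66, 65, 64]]] [0.501 0.229 0.286]
```

The brass tail is where it should be, at side-view pixel (272,337), world (0.474, 0.161, 0.183), pointing away from the motor. Signing off.

```bash
python3 -c "
from cell import arm
print(arm.sign_off())"
```

```text
the job is handed in; nothing more can be done
None
```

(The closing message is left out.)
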